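# Show the carved boss to the inspection camera through a swing mirror

## Robot

A 6-joint arm with a two-finger parallel gripper is mounted at the origin on the work surface. World frame = base frame: x ahead of the robot, y to its left, z up, the work surface at z = 0. Lengths are in m, angles in rad, forces in N, time in s.
With the tool pointing down it reaches from about 0.375 to 0.825 m from the base axis. Payload 5.5 kg.
Tool frame: the origin (TCP) lies on the centre line of the jaws, within the pads' length; the fingertips stand 8 mm ahead of it and the grasp point (between the pads) lies 11 mm behind it; z points along the fingers, y is the direction in which the jaws open and shut (so a half turn about z gives the same grasp; the last joint's range is limited). The gripper opens to 85 mm and grips with 20 to 120 N. Pads are 22 mm wide; open, the fingers measure 114 mm over their backs; the gripper's body (76 mm by 85 mm) begins 54 mm behind the grasp point. The pads swing forward as they close: fully open they stand 13 mm farther back than shut.
Start: joints at [-1.188, 0.314, -0.047, 1.21, 0, 1.571], TCP at [0.224, -0.557, 0.239] pointing down, gripper open.
Joint ranges: [-2.67, 2.67], [-0.69, 1.73], [-1.03, 1.25], [-2.08, 2.16], [-1.42, 1.45], [-3.14, 3.14]. Speed limits (rad/s): [2.39, 2.39, 3.01, 3.14, 3.14, 3.14].

## Interface

Orientations are given as a unit quaternion [x, y, z, w].
In Python, from bench import readout, cams, job gives the robot as it stands.
- The arm moves only by the tool step_arm, never from a script. Its argument "rows" is a list of rows, each a list of 3 entries, a list of its own where there are three numbers: the closure, from 0 (fully open) to 1 (shut), then the shift along the tool's x, y, z in mm, then the turn about the tool's z in rad. In form: [[claw, [x, y, z], roll], ...]. A call has 1 to 10 rows; each row is the pose to reach, as a shift and turn from the pose commanded when the call began, along the tool's axes at that moment; what a row does not reach only later rows make up. A row lasts 1/8 s, in which the tool goes at most 62.5 mm and 10.7 degrees, less where a joint would pass 70% of its speed; a pose out of reach is approached as far as the arm can. A call with a gripper value outside its range is refused whole. The fingers move at their own pace and stop on an object; "squeeze" is the grip in N (left out, the last holds). Time passes only in rows, so rows that repeat a pose let the fingers close. It gives the time, the measured TCP pose, the force and the opening at its end, in the units of the state.
- readout.observe(): the state, without advancing time (a new reading comes with each control period).
- cams.read_camera(name): name is "side" or "top"; returns the picture (480x640x3 uint8, red, green, blue); there is no depth.
- cams.camera_params(name): a dict with "vfov" (degrees; the focal length in pixels is half the picture's height over the tangent of half this angle, whatever the lens; pixels are square), "cx", "cy" (the principal point, pixels), "R" (3x3) and "t" (3): a world point X has camera coordinates R X + t. Camera axes: x right, y down, z forward; pixel columns grow to the right and rows downward; lengths in m; the calibration is good to about 2 mm. A picture is of the moment at which its call begins. camera_params takes no time and is no camera call.
- job.hand_in(): hands the job in, once; it reports no verdict.
The state is a dict: "t": time; "joint_pos": joint angles; "dq": joint speeds; "effort": joint torques, N m; "position": TCP position; "eef_rot": TCP orientation; "force": force on the tool from outside, world axes, zero at the start; "ft_torque": the same for the moment, N m; "width": opening from 0.0 (shut) to 1.0 (fully open).
Only numpy, scipy, OpenCV 4.12 (cv2) and the standard library are available. Lean on these libraries where they do the work, as an engineer would, in place of code of your own. Each camera call takes 0.05 s, during which the arm holds its last target.

## Task

Turn the bone blank so that its carved round boss faces towards the mirror and the flat face opposite the boss sits flush and about centred against the upright of the bent steel bracket, standing on the bench, and let go of it. Then swing the sprung mirror by the pin on its lever until the camera, looking into the mirror, sees the boss in the middle of its view, and finish while still holding the pin at that angle, because the mirror springs back when released. Leave the anvil, saucer, scraper and bone panel where they are.

Things in the scene. Friction and masses are not known exactly. Their poses are not given: they have to be found in the camera images.
- blank: loose upright bone block, 40 (x) x 36 (y) x 64 (z) mm, 0.12 to 0.24 kg, standing on the bench. Origin: centre of its underside, z up. Its +x face carries the carved boss, a round 22 mm diameter button standing 6 mm proud; the other three side faces are flat and plain (pinch it across y)
- mark (a point): centre of the boss's outer face: 26 mm from the block's axis along the block's +x, 45 mm above its underside
- bracket: fixed bent steel bracket: upright 70 mm wide, 35 high, 4 thick, its foot flange lying behind it (50 mm). Origin: on the bench at the middle of the upright's open face; +x is that face's outward normal, pointing roughly to the mirror; y runs along the face. The seated blank's origin is thus at x = 20 mm, y = 0, its +x along the bracket's +x
- rig: fixed iron base bar (270 x 50 x 8 mm) carrying the camera and the mirror. Origin: on the bench, under the mirror's vertical pivot axis; +x points from the pivot to the camera
- lens (a point): centre of the lens of the grey inspection camera (a lying cylinder 34 mm in diameter, 75 mm long with its lens snout, axis 45 mm above the bench): 130 mm from the pivot axis along the rig's +x. It looks along the rig's -x straight at the pivot axis
- mirror: flat mirror 64 wide, 60 high, steel back, swinging about a vertical axis in its reflecting face. Origin: on that axis, 12 mm above the bench; +x: outward normal of the reflecting face. A spring (0.15 to 0.44 N m, 2 to 5 N at the pin) returns it to a stop where the normal is 15 degrees anticlockwise (from above) of the rig's +x; it swings up to 66 degrees further anticlockwise
- pin (a point): upright steel pin, 12 mm in diameter, to move the mirror by: on a flat lever (top 62 mm above the bench) behind the mirror, its axis 80 mm from the pivot axis along the mirror's -x; clear from 62 to 117 mm above the bench. This point: on its axis, 90 mm up, the height to grip; pinch from above at any yaw, it can turn in the grip
- view (a point): the middle of what the camera sees in the mirror, as a line: origin on the pivot axis, 45 mm above the bench, +x along the camera's line of sight after reflection (the mirror's normal halves the angle between lens and this line, so it turns twice as fast). The boss is mid-view when the mark lies on this line seen from above
- anvil: cast iron anvil block, 70 x 100 x 60 mm, origin under its centre; leave alone
- saucer: white porcelain saucer, 120 mm in diameter, 18 mm high, origin under its centre; leave alone
- scraper: steel scraper with wooden handle lying on the bench, 170 mm long, origin under the middle of the handle, blade to +x; leave alone
- panel: flat bone panel, 90 x 120 x 8 mm, origin under its centre; leave alone
Things that resemble listed ones, but are neither listed nor needed, are in the scene too. What is shaped like the blank but pink, purple or yellow is not meant.

How it is judged:
On the way, in this order (a step that is already met when the one before it is completed fails the run):
1. the blank is turned, seated against the bracket and released (x of blank in the frame of bracket between 0.017 and 0.023 m and y of blank in the frame of bracket between -0.012 and 0.012 m and x of mark in the frame of bracket above 0.035 m and angle between the x axis of blank and the x axis of bracket, either way round below 0.105 rad and angle between blank's own z axis and vertical below 0.09 rad and height (world z) of blank below 0.004 m and linear speed of blank below 0.02 m/s and contact force between each of the arm, the fingers and blank below 0.1 N), for 0.2 s.
2. the fingers hold the mirror with the boss in the middle of the camera's view (all of step 1 and y of mark in the frame of view between -0.025 and 0.025 m and x of mark in the frame of view above 0.1 m and contact force between the fingers and mirror above 0.5 N and angular speed of mirror below 0.1 rad/s), for 0.3 s.
At the end, for the whole second after the job is handed in: Blank upright, its back within 3 mm of the bracket's face and parallel within 6 degrees, centred within 12 mm, boss outwards, released, still; fingers press on the still mirror's lever or pin with over 0.5 N; boss centre within 25 mm sideways of the camera's reflected sight line (all of step 2); the arm keeps its last pose, push and grip.
It fails at once if a bystander was moved by more than 15 mm (distance of any of anvil, saucer, scraper, panel from where it was at the start of the episode above 0.015 m).
It also fails if it takes over 48 s, if anything falls off the work surface, if the arm or the gripper's body presses on something with over 40 N, if the wrist force passes 120 N, or if a joint passes its speed limit or range.

## Working session

There is one attempt and no reset: what is moved stays moved. The work goes in short steps, Python scripts to look and compute and a tool call to move; the robot and the scene stay as the last step left them, time stands still between calls to the robot, and variables do not carry over. Pictures are saved under pics/ and viewed, and the job is handed in when it is done.

Besides the shell and the picture viewer there is one more tool, called as name([rows], argument=value, ...), one row to a line, values as JSON. step_arm: Moves the arm, as the interface text tells. Its arguments: {"type":"object","properties":{"rows":{"type":"array","items":{"type":"array"}},"squeeze":{"type":"number"}},"required":["rows"]}

```bash
ls; mkdir -p pics; python3 - <<'E'
from bench import readout,cams
import cv2
print(readout.observe())
for n in("side","top"):
    print(n,cams.camera_params(n)); cv2.imwrite(f"pics/{n}0.png",cams.read_camera(n)[:,:,::-1])
E
```

```text
pics
{'t': 0.0, 'joint_pos': array([-1.18801919e+00,  3.14251085e-01, -4.80632870e-02,  1.21021184e+00,
        4.58910463e-05,  1.57080750e+00]), 'dq': array([-3.68486449e-05,  3.88484580e-04,  8.00759317e-04, -5.52213838e-04,
        5.75754115e-04, -4.35636956e-04]), 'effort': array([ 1.46769984e-03, -5.39599836e+01,  3.39743936e+01,  1.93914963e-02,
        9.65260324e-05,  6.44680853e-06]), 'position': array([ 0.22390198, -0.55604998,  0.23842646]), 'eef_rot': array([ 9.81741744e-01,  1.90216715e-01, -1.42009378e-04, -8.53512573e-04]), 'force': array([ 0.80499933, -0.29537666, -0.39270467]), 'ft_torque': array([-0.0456562 ,  0.02023225, -0.01268524]), 'width': 1.0031123810234335}
side {'vfov': 56.39840825580141, 'cx': 313.5334819597137, 'cy': 238.1337808183755, 'R': array([[-0.92950607, -0.36826336, -0.02001403],
       [-0.231615  ,  0.62511133, -0.74537931],
       [ 0.28700688, -0.68819905, -0.66634009]]), 't': array([0.52423446, 0.22142424, 0.96841158])}
top {'vfov': 44.10483467005452, 'cx': 325.5867154272291, 'cy': 240.07213011958066, 'R': array([[-0.02519631, -0.99966182,  0.00643408],
       [-0.98635062,  0.02381216, -0.16292772],
       [ 0.16271941, -0.01045143, -0.98661703]]), 't': array([8.66988367e-04, 5.79403990e-01, 1.24765099e+00])}
```

View pics/side0.png

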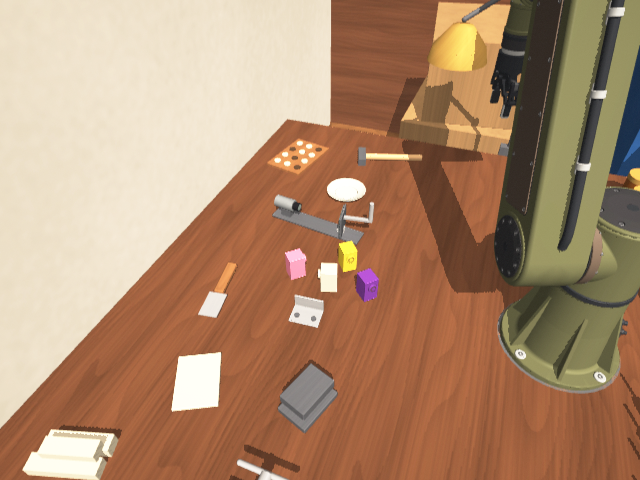

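View pics/top0.png

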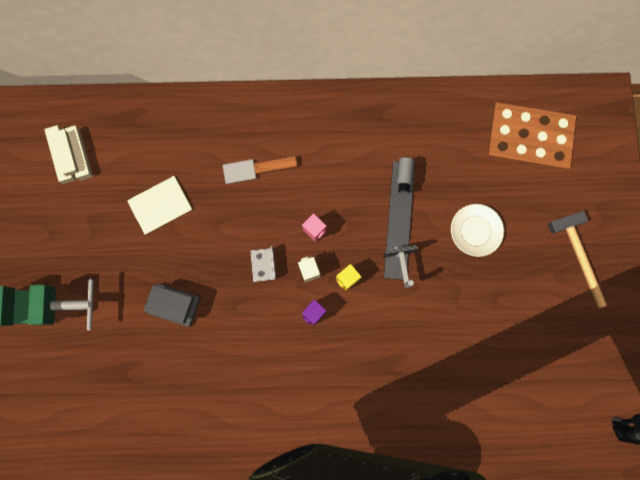

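```bash
python3 - <<'E'
import cv2
a=cv2.imread("pics/top0.png")[140:340,230:430]; cv2.imwrite("pics/top0z.png",cv2.resize(a,(800,800),interpolation=cv2.INTER_CUBIC)[:600])
a=cv2.imread("pics/side0.png")[180:330,240:440]; cv2.imwrite("pics/side0z.png",cv2.resize(a,(800,600),interpolation=cv2.INTER_CUBIC))
E
```

```text
(no output)
```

View pics/top0z.png

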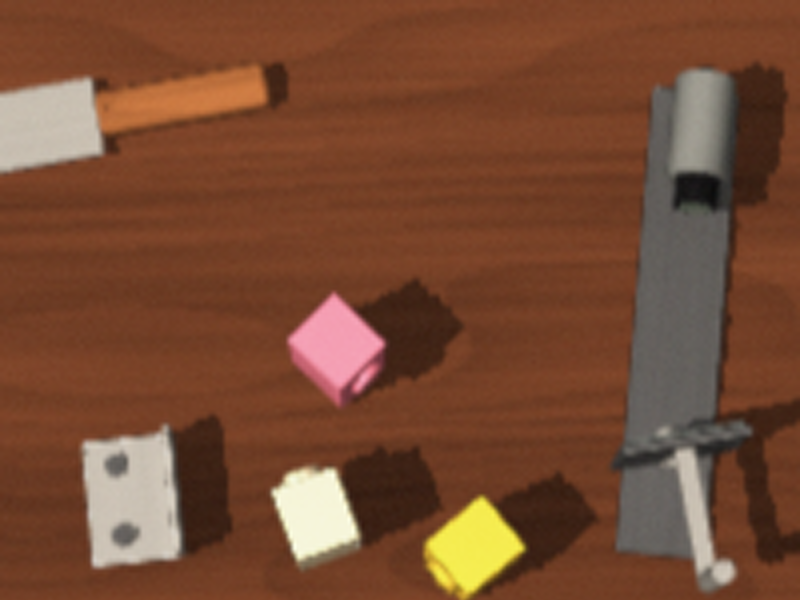

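View pics/side0z.png

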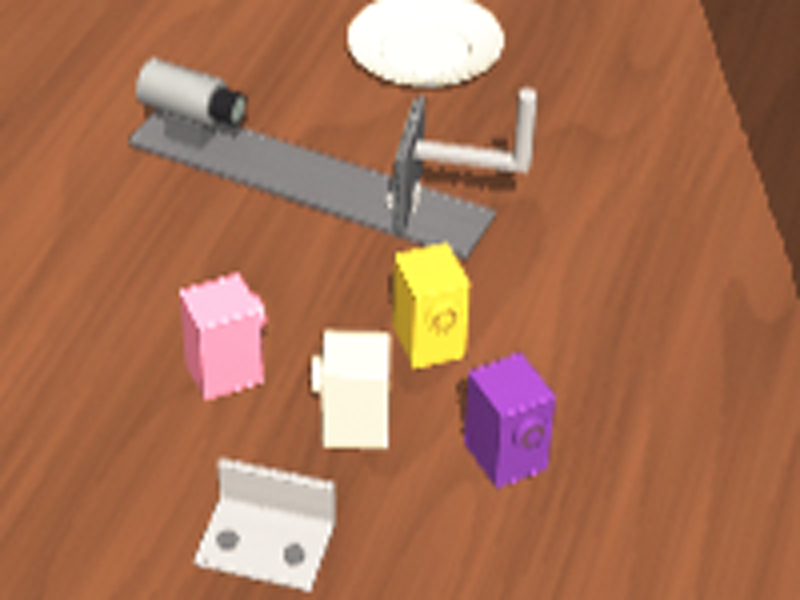

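```bash
cat > h.py <<'E'
import numpy as np,cv2
from bench import readout,cams
def P(n): return cams.camera_params(n)
def ray(n,uv,z):
    p=P(n);f=240/np.tan(np.radians(p['vfov'])/2);R=np.array(p['R']);t=np.array(p['t'])
    d=R.T@np.array([(uv[0]-p['cx'])/f,(uv[1]-p['cy'])/f,1]);c=-R.T@t
    return c+d*(z-c[2])/d[2]
def proj(n,X):
    p=P(n);f=240/np.tan(np.radians(p['vfov'])/2);q=np.array(p['R'])@np.array(X)+p['t']
    return np.array([p['cx']+f*q[0]/q[2],p['cy']+f*q[1]/q[2]])
E
python3 - <<'E'
from h import *
for n,(y0,y1,x0,x1) in (("top",(255,285,295,325)),("side",(258,296,312,342))):
    a=cv2.imread(f"pics/{n}0.png")[y0:y1,x0:x1]
    print(n)
    for r in range(a.shape[0]): print(y0+r,' '.join('%3d'%a[r,c,0] for c in range(a.shape[1])))
a=cv2.imread("pics/top0.png")[240:290,246:286]
cv2.imwrite("pics/brk.png",cv2.resize(a,None,fx=12,fy=12,interpolation=cv2.INTER_NEAREST))
a=cv2.imread("pics/side0.png")[245:335,280:340]
cv2.imwrite("pics/brks.png",cv2.resize(a,None,fx=6.6,fy=6.6,interpolation=cv2.INTER_NEAREST))
E
```

```text
top
255  34  36  38  37  40  37  36  38  37  37  38  41  42  45  41  36  35  37  38  36  33  28  23  23  22  17  18  18  20  19
256  37  38  38  39  40  37  37  36  41  45  56  72  76  73  57  45  54  54  54  40  31  22  22  21  20  21  18  21  18  21
257  37  39  36  36  36  38  41  57  85 100 134 144 130 115  89  93 152 153 139  67  33  24  21  22  20  21  23  21  22  23
258  34  33  35  37  37  42  86 144 173 176 197 190 165 166 162 170 211 214 205 101  37  22  21  20  20  22  21  22  21  20
259  33  36  36  35  33  62 148 205 218 203 197 202 192 204 212 212 215 216 214 127  45  23  19  19  21  20  20  20  21  19
260  35  37  36  37  42  85 165 203 220 203 197 212 217 215 216 214 216 216 213 169  69  24  21  22  21  21  18  22  23  21
261  35  36  40  58  82 152 181 202 213 217 214 217 216 216 217 216 218 217 214 204 102  33  21  21  18  20  23  18  23  19
262  34  35  59 150 164 207 218 215 217 217 218 218 215 217 215 217 217 217 218 211 146  59  21  19  21  18  20  21  19  19
263  30  34  65 180 208 217 218 217 218 216 217 217 218 217 215 216 217 216 217 216 196  85  29  19  16 
[... 6640 characters left out ...]
 223 224 224 223 224 224 223 224 224 224 223 223 224 224 243  82  64  64  64  64
291  62  62  61  64  62  60  59  60  85 182 188 187 188 187 187 188 188 187 193 193 193 194 194 195 221  76  63  63  63  63
292  60  63  62  64  61  58  58  59  63  64  61  52  54  57  57  59  59  60  88  86  87  91  92  94  96  66  63  64  63  62
293  59  61  62  65  58  56  57  62  62  63  60  59  58  60  63  63  60  62  59  55  57  58  60  60  62  63  64  63  59  64
294  61  61  64  64  57  55  59  63  64  65  59  57  58  62  63  62  60  61  59  58  58  58  59  62  62  64  63  62  60  62
295  60  63  63  61  58  57  59  63  62  61  57  57  59  62  61  60  61  60  60  58  58  58  61  62  61  63  62  61  60  64
```

View pics/brk.png

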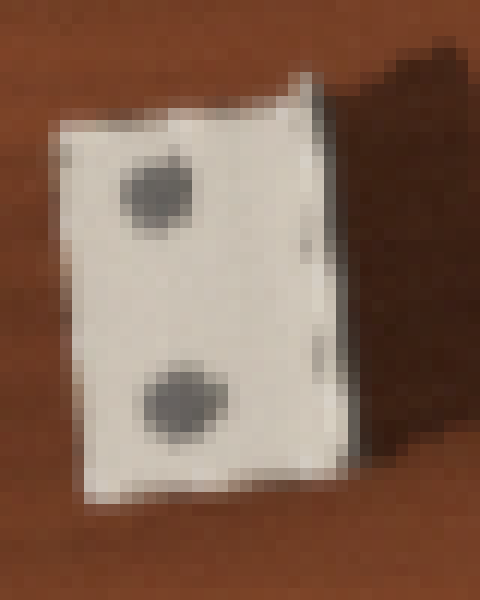

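View pics/brks.png

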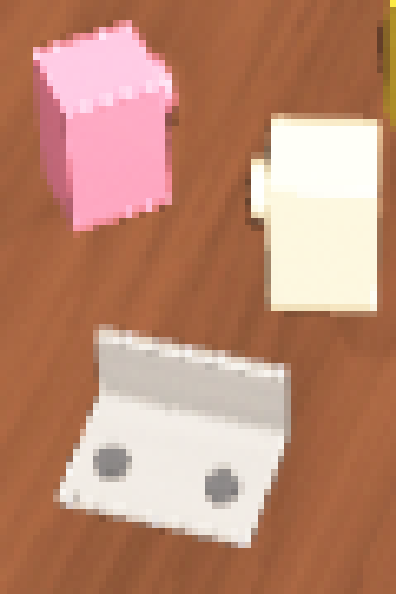

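```bash
python3 - <<'E'
from h import *
L=lambda pts:np.array(cv2.fitLine(np.float32(pts),cv2.DIST_L2,0,.01,.01)).ravel()
def X(a,b):
    A=np.array([[a[0],-b[0]],[a[1],-b[1]]]);s=np.linalg.solve(A,[b[2]-a[2],b[3]-a[3]]);return a[2:]+a[:2]*s[0]
l=L([(297.5,263),(299.4,268),(301.3,273),(303.1,278)]);r=L([(314.4,260),(316.4,265),(318.1,270),(318.75,272)])
b=L([(305,279.2),(310,277.5),(314,275.6),(317,274.7)]);t=L([(298,261.8),(300,260.75),(311,256.75)])
c=[X(l,t),X(r,t),X(r,b),X(l,b)]
W=np.array([ray("top",p,.064) for p in c]);print("blank",c,W.round(4),W.mean(0),[np.linalg.norm(W[i]-W[i-1]) for i in range(4)])
for i in range(4):
    d=W[i]-W[i-1];print(np.degrees(np.arctan2(d[1],d[0])))
# side: top face front edge ~ row 274.., back row 262.5
S=[ray("side",p,.064) for p in [(320.6,262.4),(336.7,263.3),(337.1,273.2),(320.2,274.8)]] ;print("side",np.round(S,4),np.mean(S,0))
z=lambda p:(246+p[0]/12-.5,240+p[1]/12-.5)
s=lambda p:(280+p[0]/6.6-.5,245+p[1]/6.6-.5)
B=[ray("top",z((311,72)),.035),ray("top",z((356,478)),.035)];print("brk top",B)
B2=[ray("side",s((97,326)),.035),ray("side",s((290,364)),.035)];print("brk side",B2)
F=[ray("top",z((55,120)),.004),ray("top",z((88,504)),.004)];print("flange",F)
F2=[ray("side",s((57,500)),.004),ray("side",s((250,545)),.004)];print("flange side",F2)
for q in (B,B2,F,F2):
    d=q[0]-q[1]; print(np.linalg.norm(d),np.degrees(np.arctan2(d[1],d[0]))-90,(q[0]+q[1])/2)
E
```

```text
blank [array([297.14337, 261.99356], dtype=float32), array([313.01053, 255.96033], dtype=float32), array([319.4241 , 273.69495], dtype=float32), array([303.77643, 279.72772], dtype=float32)] [[0.5304 0.0489 0.064 ]
 [0.5426 0.0146 0.064 ]
 [0.504  0.0018 0.064 ]
 [0.4919 0.0354 0.064 ]] [0.51723038 0.02518309 0.064     ] [np.float64(0.040755340364927846), np.float64(0.0364041175565754), np.float64(0.04067076152290885), np.float64(0.03578992163887968)]
19.318582520486753
-70.38085887096108
-161.54755122462365
109.76714305725808
side [[0.5387 0.0145 0.064 ]
 [0.5016 0.0039 0.064 ]
 [0.49   0.0343 0.064 ]
 [0.525  0.0529 0.064 ]] [0.51381729 0.02641796 0.064     ]
brk top [array([0.57207835, 0.10604222, 0.035     ]), array([0.49715238, 0.09863591, 0.035     ])]
brk side [array([0.5697491 , 0.10512704, 0.035     ]), array([0.50029201, 0.09748806, 0.035     ])]
flange [array([0.56901174, 0.15669799, 0.004     ]), array([0.49661709, 0.15088596, 0.004     ])]
flange side [array([0.56338637, 0.15824094, 0.004     ]), array([0.49425414, 0.15241324, 0.004     ])]
0.07529113290295449 -84.35474478739853 [0.53461537 0.10233906 0.035     ]
0.06987589739344426 -83.72375320154157 [0.53502056 0.10130755 0.035     ]
0.07262758178867067 -85.40999302823647 [0.53281442 0.15379198 0.004     ]
0.06937743126937859 -85.18148290701737 [0.52882026 0.15532709 0.004     ]
```

```bash
python3 - <<'E'
from h import *
a=cv2.imread("pics/top0.png")[150:294,375:435]
cv2.imwrite("pics/rigt.png",cv2.resize(a[0:70],None,fx=8,fy=8,interpolation=cv2.INTER_CUBIC))
cv2.imwrite("pics/rigt2.png",cv2.resize(a[75:],None,fx=8,fy=8,interpolation=cv2.INTER_CUBIC))
a=cv2.imread("pics/side0.png")[185:250,265:385]
cv2.imwrite("pics/rigs.png",cv2.resize(a,None,fx=6.6,fy=6.6,interpolation=cv2.INTER_CUBIC))
h=cv2.cvtColor(cv2.imread("pics/top0.png"),cv2.COLOR_BGR2HSV)
for n,lo,hi in(("yel",(22,150,120),(35,255,255)),("pur",(130,80,60),(150,255,255)),("pink",(160,60,150),(178,200,255))):
    m=cv2.inRange(h,lo,hi);k,_,st,ce=cv2.connectedComponentsWithStats(m)
    i=1+np.argmax(st[1:,4]);c=max(cv2.findContours((_==i).astype('uint8'),0,2)[0],key=cv2.contourArea)
    print(n,ray("top",ce[i],.06),[ray("top",p,.064)[:2].round(3) for p in cv2.boxPoints(cv2.minAreaRect(c))])
print("boss",ray("top",(303,258),.045))
E
```

```text
yel [ 0.49654153 -0.05862444  0.06      ] [array([ 0.495, -0.027]), array([ 0.525, -0.065]), array([ 0.495, -0.088]), array([ 0.465, -0.05 ])]
pur [0.42242282 0.01647282 0.06      ] [array([0.418, 0.046]), array([0.449, 0.013]), array([ 0.423, -0.011]), array([0.393, 0.021])]
pink [0.60753405 0.01188704 0.06      ] [array([0.609, 0.041]), array([0.637, 0.013]), array([ 0.603, -0.019]), array([0.575, 0.01 ])]
boss [0.54127121 0.0367464  0.045     ]
```

View pics/rigt.png

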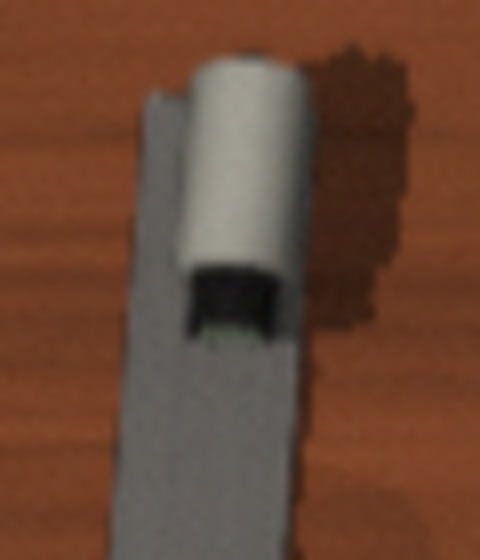

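View pics/rigt2.png

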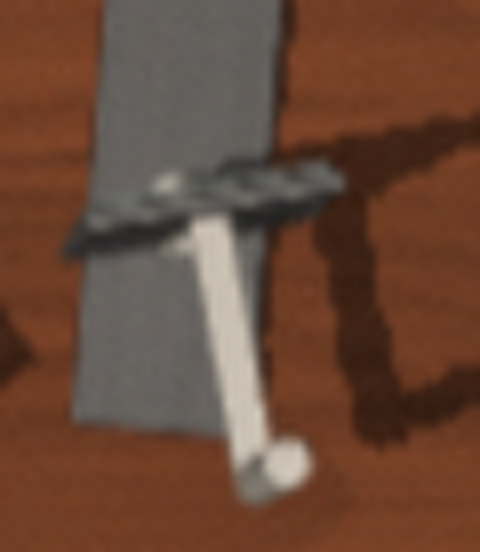

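View pics/rigs.png

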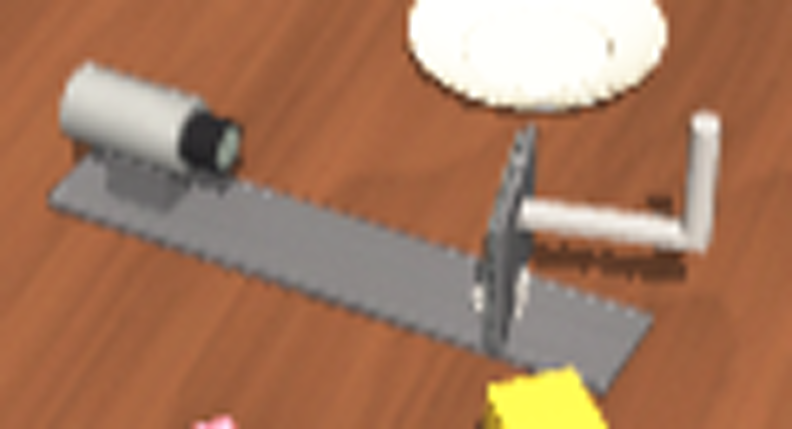

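```bash
python3 - <<'E'
from h import *
A=lambda p,z:ray("top",(375+p[0]/8-.5,150+p[1]/8-.5),z)
B=lambda p,z:ray("top",(375+p[0]/8-.5,225+p[1]/8-.5),z)
S=lambda p,z:ray("side",(265+p[0]/6.6-.5,185+p[1]/6.6-.5),z)
ang=lambda a,b:np.degrees(np.arctan2(*(b-a)[1::-1]))
l0=A((147,92),.008);l1=B((73,421),.008);r1=A((299,370),.008);r0=B((225,438),.008);r2=B((282,5),.008)
print("bar",l0,l1,np.linalg.norm(l0-l1),ang(l1,l0),ang(r2,r1),"r0",r0,r1,np.linalg.norm(l1-r0))
s0=S((50,203),.008);s1=S((603,390),.008);s2=S((652,318),.008)
print("bar side",s0,s1,s2,np.linalg.norm(s0-s1),np.linalg.norm(s1-s2),ang(s1,s0))
pin=B((290,462),.117);print("pin top",pin,"side",S((706,117),.117)," base",B((255,485),.06))
print("lens side",S((231,147),.045),"lens top", A((233,330),.045),"cyl top",A((235,265),.062),A((252,68),.062))
print("mirror",B((90,205),.072),B((325,160),.072),"side",S((530,128),.072))
th=np.radians(ang(l1,l0)); 
for t in (ang(l1,l0),ang(s1,s0)):
    n=np.radians(t+15);print("pivot from pin",pin[:2]+.08*np.array([np.cos(n),np.sin(n)]))
E
```

```text
bar [ 0.76678997 -0.17364235  0.008     ] [ 0.49884193 -0.1412432   0.008     ] 0.2698997145262698 -6.894494950589361 -6.830927650515707 r0 [ 0.49304773 -0.18345538  0.008     ] [ 0.68358294 -0.21346624  0.008     ] 0.04260799784421639
bar side [ 0.76012804 -0.16912591  0.008     ] [ 0.49617356 -0.13743028  0.008     ] [ 0.49049901 -0.18695302  0.008     ] 0.26585067270014817 0.04984678753567776 -6.847286070658465
pin top [ 0.47618785 -0.18460708  0.117     ] side [ 0.47470197 -0.18709367  0.117     ]  base [ 0.47534101 -0.18365331  0.06      ]
lens side [ 0.68095192 -0.189992    0.045     ] lens top [ 0.68656284 -0.18967434  0.045     ] cyl top [ 0.7006679  -0.18856111  0.062     ] [ 0.75666614 -0.19589329  0.062     ]
mirror [ 0.5503104  -0.14130979  0.072     ] [ 0.56096106 -0.20481313  0.072     ] side [ 0.5546396  -0.21290077  0.072     ]
pivot from pin [ 0.55538866 -0.17332738]
pivot from pin [ 0.55537934 -0.17326212]
```

```bash
cat >> h.py <<'E'
from scipy.spatial.transform import Rotation as Ro
def goto(p,yawx,o=None):
    o=o or readout.observe();R=Ro.from_quat(o['eef_rot']).as_matrix()
    s=R.T@(np.array(p)-o['position'])*1000
    y=np.arctan2(R[1,0],R[0,0]); d=np.radians(yawx)-y; d=(d+np.pi)%(2*np.pi)-np.pi
    print("t",o['t'],"pos",o['position'].round(4),"yaw",np.degrees(y).round(2),"tilt",R[:,2].round(4),"q",np.round(o['joint_pos'],2),"F",o['force'].round(1),"w",round(o['width'],3))
    print("shift",s.round(1),"roll",round(-d,4))
E
python3 -c "
from h import *
goto([.517,.025,.2],199.9)"
```

```text
t 0.1 pos [ 0.2239 -0.5561  0.2385] yaw 21.93 tilt [-6.0e-04  1.5e-03 -1.0e+00] q [-1.19  0.31 -0.05  1.21  0.    1.57] F [ 0.5 -0.3 -0.8] w 0.999
shift [ 488.9 -429.5   39.2] roll -3.1062
```

step_arm([
  [0.3, [489, -430, 39], -1.55],
  [0.3, [489, -430, 39], -1.55],
  [0.3, [489, -430, 39], -1.55],
  [0.3, [489, -430, 39], -1.55],
  [0.3, [489, -430, 39], -1.55],
  [0.3, [489, -430, 39], -1.55],
  [0.3, [489, -430, 39], -1.55],
  [0.3, [489, -430, 39], -1.55],
  [0.3, [489, -430, 39], -1.55],
  [0.3, [489, -430, 39], -1.55],
], squeeze=30)

```text
t: 1.35
position: [0.5053, 0.0026, 0.2017]
eef_rot: [0.568, 0.823, -0.0, 0.0]
force: [0.9, -0.7, 0.1]
width: 0.697
```

```bash
python3 -c "
from h import *
goto([.517,.025,.13],199.9)"
```

```text
t 1.35 pos [0.5053 0.0026 0.2017] yaw 110.78 tilt [-0.e+00 -3.e-04 -1.e+00] q [ 0.01  0.16 -0.34  1.08 -0.    1.21] F [ 0.9 -0.7  0.1] w 0.697
shift [16.8 18.9 71.7] roll -1.5555
```

step_arm([
  [0.3, [0, 0, 0], -1.55],
  [0.3, [0, 0, 0], -1.55],
  [0.3, [0, 0, 0], -1.55],
  [0.3, [0, 0, 0], -1.55],
  [0.3, [0, 0, 0], -1.55],
  [0.3, [0, 0, 0], -1.55],
  [0.3, [0, 0, 0], -1.55],
  [0.3, [0, 0, 0], -1.55],
  [0.3, [0, 0, 0], -1.55],
  [0.3, [0, 0, 0], -1.55],
])

```text
t: 2.6
position: [0.5046, 0.0006, 0.2016]
eef_rot: [-0.169, 0.986, 0.0, -0.0]
force: [0.9, -0.2, -0.7]
width: 0.707
```

```bash
python3 -c "
from h import *
goto([.517,.025,.11],199.9)
cv2.imwrite('pics/t1.png',cams.read_camera('top')[140:340,230:430,::-1].repeat(3,0).repeat(3,1))
goto([.517,.025,.11],199.9)"
```

```text
t 2.6 pos [0.5046 0.0006 0.2016] yaw -160.48 tilt [-7.e-04 -0.e+00 -1.e+00] q [ 0.    0.16 -0.34  1.08 -0.   -0.34] F [ 0.9 -0.2 -0.7] w 0.707
shift [-19.9  18.8  91.6] roll -0.0067
t 2.65 pos [0.5046 0.0006 0.2017] yaw -160.51 tilt [-6.e-04 -0.e+00 -1.e+00] q [ 0.    0.16 -0.34  1.08 -0.   -0.34] F [ 0.4 -0.1  0.9] w 0.702
shift [-19.9  18.9  91.7] roll -0.0072
```

View pics/t1.png

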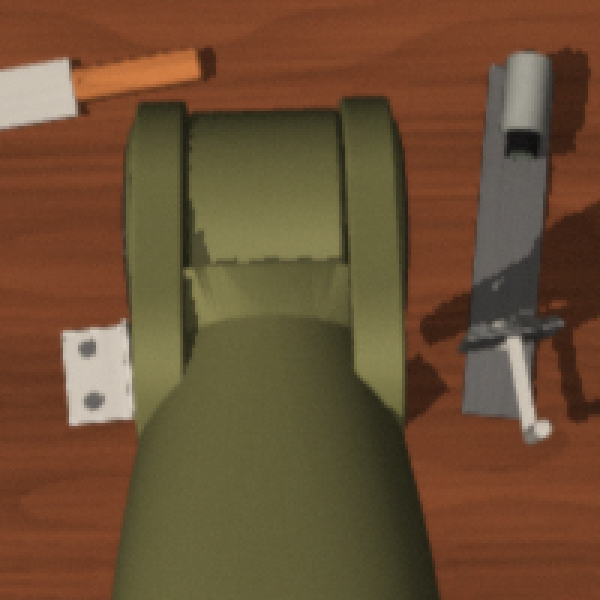

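step_arm([
  [0.3, [-20, 19, 60], -0.007],
  [0.3, [-20, 19, 90], -0.007],
  [0.3, [-20, 19, 90], -0.007],
  [0.3, [-20, 19, 90], -0.007],
])

```text
t: 3.15
position: [0.518, 0.0251, 0.1131]
eef_rot: [-0.173, 0.985, -0.0, 0.001]
force: [0.2, -0.9, -0.4]
width: 0.699
```

```bash
python3 -c "
from h import *
cv2.imwrite('pics/s2.png',cams.read_camera('side')[170:340,220:420,::-1].repeat(3,0).repeat(3,1))
goto([.517,.025,.030],199.9)"
```

```text
t 3.2 pos [0.5185 0.025  0.1136] yaw -160.09 tilt [ 0.0024  0.     -1.    ] q [ 0.05  0.25 -0.43  0.88 -0.   -0.3 ] F [ 0.2 -0.6  0.4] w 0.701
shift [ 1.6  0.6 83.6] roll 0.0002
```

View pics/s2.png

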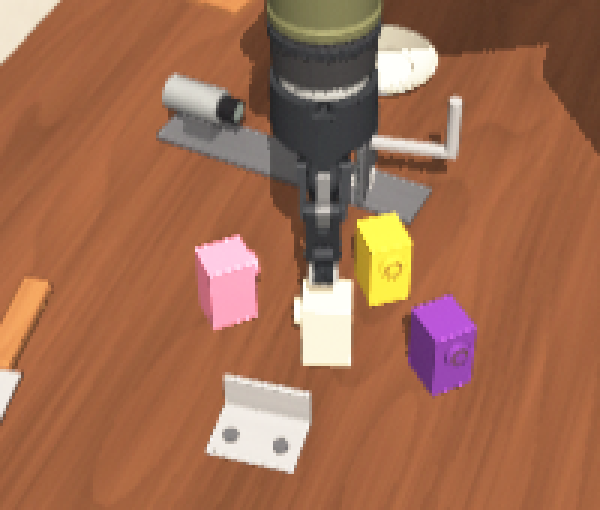

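step_arm([
  [0.3, [1, 0, 40], 0],
  [0.3, [1, 0, 80], 0],
  [0.3, [1, 0, 82], 0],
  [0.3, [1, 0, 82], 0],
  [1, [1, 0, 82], 0],
  [1, [1, 0, 82], 0],
  [1, [1, 0, 82], 0],
  [1, [1, 0, 82], 0],
], squeeze=40)

```text
t: 4.2
position: [0.5182, 0.0249, 0.032]
eef_rot: [-0.173, 0.985, -0.0, 0.002]
force: [-1.1, -0.7, 6.9]
width: 0.413
```

```bash
python3 -c "
from h import *
cv2.imwrite('pics/s3.png',cams.read_camera('side')[170:340,220:420,::-1].repeat(3,0).repeat(3,1))
goto([.538,.040,.045],95.1)"
```

```text
t 4.25 pos [0.5182 0.025  0.0319] yaw -160.05 tilt [ 3.6e-03  2.0e-04 -1.0e+00] q [ 0.05  0.34 -0.53  0.7   0.   -0.3 ] F [0.4 0.3 6.7] w 0.418
shift [-23.8   7.4 -13. ] roll 1.8299
```

View pics/s3.png

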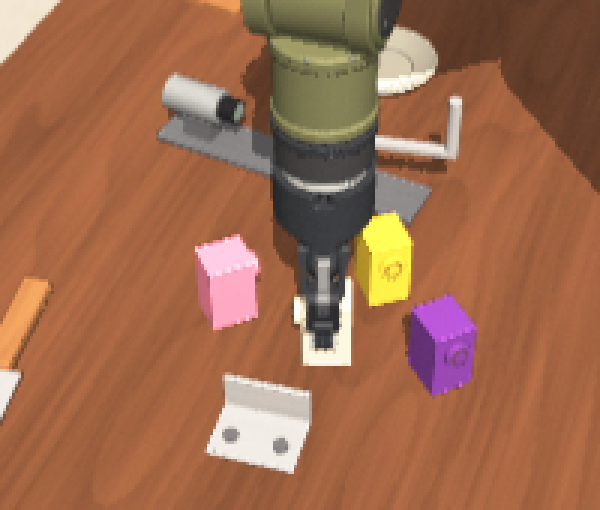

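step_arm([
  [1, [0, 0, -8], 0],
  [1, [-10, 3, -8], 0.18],
  [1, [-20, 7, -8], 0.36],
  [1, [-24, 7, -8], 0.54],
  [1, [-24, 7, -8], 0.72],
  [1, [-24, 7, -8], 0.9],
  [1, [-24, 7, -8], 1.08],
  [1, [-24, 7, -8], 1.26],
  [1, [-24, 7, -8], 1.44],
  [1, [-24, 7, -8], 1.62],
])

```text
t: 5.5
position: [0.5367, 0.0396, 0.0387]
eef_rot: [0.596, 0.803, 0.0, 0.0]
force: [-0.4, 0.4, -1.1]
width: 0.421
```

```bash
python3 -c "
from h import *
goto([.537,.070,.040],95.1)"
```

```text
t 5.5 pos [0.5367 0.0396 0.0387] yaw 106.79 tilt [ 4.e-04  0.e+00 -1.e+00] q [ 0.07  0.37 -0.47  0.73 -0.    1.35] F [-0.4  0.4 -1.1] w 0.421
shift [29.   9.1 -1.3] roll 0.2041
```

step_arm([
  [1, [4, 1, 0], 0.15],
  [1, [10, 3, 0], 0.204],
  [1, [10, 3, 0], 0.204],
  [1, [10, 3, 0], 0.204],
])

```text
t: 6.0
position: [0.5366, 0.0499, 0.0383]
eef_rot: [0.672, 0.74, 0.0, 0.0]
force: [-0.4, 0.2, -1.4]
width: 0.415
```

```bash
python3 -c "
from h import *
a=cams.read_camera('side')[:,:,::-1];cv2.imwrite('pics/s4r.png',a)
cv2.imwrite('pics/s4.png',a[220:340,260:380].repeat(5,0).repeat(5,1))
goto([.537,.082,.0325],95.1)"
```

```text
t 6.05 pos [0.5365 0.0499 0.0382] yaw 95.48 tilt [ 3.e-04 -1.e-04 -1.e+00] q [ 0.09  0.37 -0.47  0.73 -0.    1.57] F [ 0.1  0.3 -1.1] w 0.415
shift [31.9  3.5  5.7] roll 0.0067
```

View pics/s4.png

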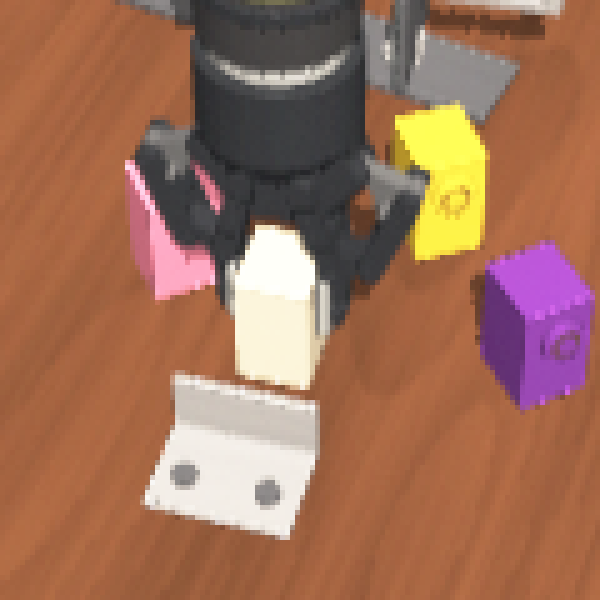

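step_arm([
  [1, [14, 2, 0], 0.007],
  [1, [26, 3.5, 0], 0.007],
  [1, [26, 3.5, 3], 0.007],
  [1, [26, 3.5, 6], 0.007],
  [1, [26, 3.5, 6.5], 0.007],
  [1, [26, 3.5, 6.5], 0.007],
])

```text
t: 6.8
position: [0.5374, 0.0765, 0.032]
eef_rot: [0.675, 0.738, 0.0, -0.0]
force: [-2.6, 0.8, 6.3]
width: 0.416
```

```bash
python3 -c "
from h import *
a=cams.read_camera('side')[:,:,::-1];cv2.imwrite('pics/s5r.png',a)
cv2.imwrite('pics/s5.png',a[220:340,260:380].repeat(5,0).repeat(5,1))
goto([.537,.082,.0325],95.1)"
```

```text
t 6.85 pos [0.5374 0.0765 0.032 ] yaw 95.04 tilt [-0.     0.001 -1.   ] q [ 0.14  0.38 -0.47  0.72  0.    1.62] F [-2.9  2.9  7.4] w 0.418
shift [ 5.5  0.1 -0.5] roll -0.001
```

View pics/s5.png

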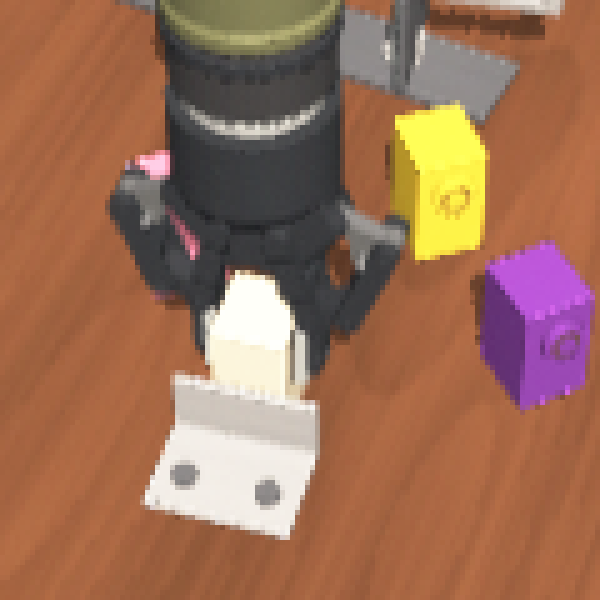

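step_arm([
  [1, [2, 0, 0], 0],
  [1, [4, 0, 0], 0],
  [1, [4, 0, 0], 0],
])

```text
t: 7.22
position: [0.5377, 0.0795, 0.032]
eef_rot: [0.676, 0.737, -0.0, 0.001]
force: [0.9, -3.1, 5.9]
width: 0.42
```

step_arm([
  [1, [0.7, 0, 0], 0],
  [1, [1.5, 0, 0], 0],
  [1, [1.5, 0, 0], 0],
])

```text
t: 7.6
position: [0.5377, 0.0796, 0.032]
eef_rot: [0.676, 0.737, -0.001, 0.002]
force: [0.7, -7.0, 7.3]
width: 0.419
```

step_arm([
  [1, [1, 0, 0], 0],
  [1, [2, 0, 0], 0],
  [1, [2, 0, 0], 0],
])

```text
t: 7.98
position: [0.5377, 0.0798, 0.0321]
eef_rot: [0.676, 0.737, -0.002, 0.004]
force: [-0.1, -13.1, 8.1]
width: 0.417
```

```bash
python3 -c "
from h import *
a=cams.read_camera('side')[:,:,::-1];cv2.imwrite('pics/s6r.png',a)
cv2.imwrite('pics/s6.png',a[220:340,260:380].repeat(5,0).repeat(5,1))
goto([.537,.082,.0325],95.1);print(readout.observe()['ft_torque'])"
```

```text
t 8.025 pos [0.5377 0.0797 0.0321] yaw 94.93 tilt [ 0.0019 -0.0083 -1.    ] q [ 0.15  0.38 -0.46  0.72 -0.01  1.64] F [  0.2 -13.6   7.6] w 0.416
shift [ 2.3 -0.5 -0.5] roll -0.003
[-2.74578904  0.09760868  0.2031745 ]
```

View pics/s6.png

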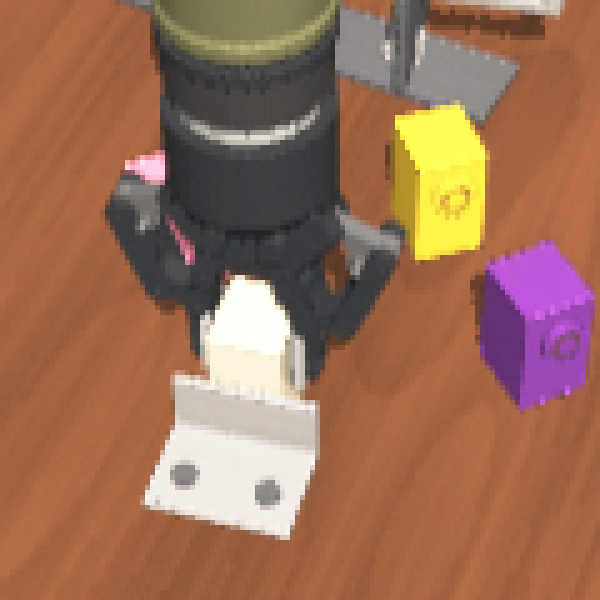

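step_arm([
  [1, [-2, 0, 0], 0],
  [1, [-2.5, 0, 0], 0],
  [0.35, [-2.5, 0, 0], 0],
  [0.35, [-2.5, 0, 0], 0],
  [0.35, [-2.5, 0, 0], 0],
  [0.35, [-2.5, 0, 0], 0],
])

```text
t: 8.78
position: [0.5369, 0.0814, 0.0313]
eef_rot: [0.675, 0.738, -0.0, -0.0]
force: [-0.6, 0.1, -0.6]
width: 0.652
```

```bash
python3 -c "
from h import *
goto([.537,.0797,.14],95.1)"
```

```text
t 8.775 pos [0.5369 0.0814 0.0313] yaw 95.05 tilt [-3.e-04  1.e-04 -1.e+00] q [ 0.15  0.38 -0.47  0.72  0.    1.63] F [-0.6  0.1 -0.6] w 0.652
shift [-1.700e+00 -1.000e-01 -1.087e+02] roll -0.0008
```

step_arm([
  [0.35, [0, 0, -60], 0],
  [0.35, [0, 0, -120], 0],
  [0.35, [0, 0, -150], 0],
  [0.35, [0, 0, -150], 0],
])

```text
t: 9.28
position: [0.5391, 0.0816, 0.1843]
eef_rot: [0.675, 0.738, 0.002, 0.002]
force: [0.0, 0.7, -0.6]
width: 0.652
```

```bash
python3 -c "
from h import *
goto([.475,-.186,.18],26)"
```

```text
t 9.275 pos [0.5391 0.0816 0.1843] yaw 95.05 tilt [ 5.5e-03  9.0e-04 -1.0e+00] q [ 0.15  0.24 -0.28  1.05  0.    1.63] F [ 0.   0.7 -0.6] w 0.652
shift [-261.   -87.4    3.7] roll 1.2051
```

step_arm([
  [0.35, [-60, -20, 3], 0.17],
  [0.35, [-120, -40, 3], 0.34],
  [0.35, [-180, -60, 3], 0.51],
  [0.35, [-240, -80, 3], 0.68],
  [0.35, [-261, -87, 3], 0.85],
  [0.35, [-261, -87, 3], 1.02],
  [0.35, [-261, -87, 3], 1.2],
  [0.35, [-261, -87, 3], 1.2],
  [0.35, [-261, -87, 3], 1.2],
])

```text
t: 10.4
position: [0.4729, -0.186, 0.1776]
eef_rot: [0.973, 0.229, -0.001, -0.0]
force: [0.2, -0.2, -0.3]
width: 0.654
```

```bash
python3 -c "
from h import *
for n,(y,x) in (('side',(200,250)),('top',(180,240))):
    a=cams.read_camera(n)[:,:,::-1];cv2.imwrite(f'pics/{n}7r.png',a)
    cv2.imwrite(f'pics/{n}7.png',a[y:y+130,x:x+130].repeat(4,0).repeat(4,1))
goto([.4755,-.186,.079],26)"
```

```text
t 10.5 pos [ 0.4732 -0.1861  0.178 ] yaw 26.41 tilt [-6.e-04  2.e-04 -1.e+00] q [-0.37  0.18 -0.37  1.03  0.    2.31] F [-0.1 -0.7  0.3] w 0.651
shift [ 2.2  1.  99. ] roll 0.0072
```

View pics/side7.png

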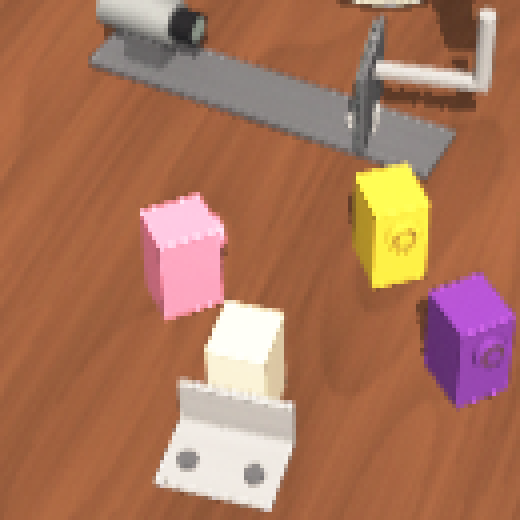

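View pics/top7.png

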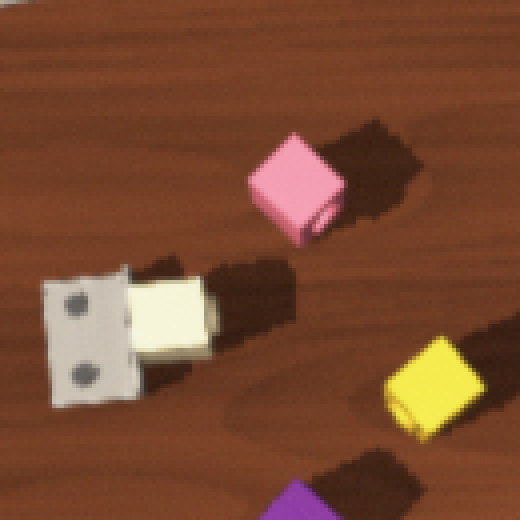

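View pics/side7r.png

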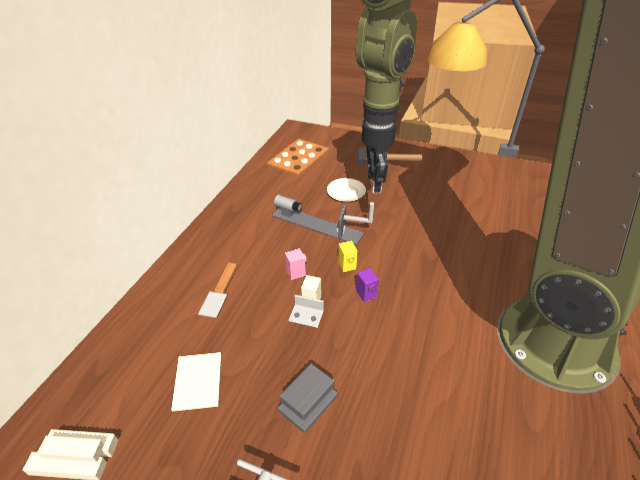

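```bash
python3 - <<'E'
from h import *
g=cv2.imread('pics/top7r.png')
m=((g[:,:,0]>160)&(g[:,:,2]>210)).astype('uint8');m[:240]=0;m[280:]=0;m[:,:272]=0;m[:,297:]=0
c=max(cv2.findContours(m,0,2)[0],key=cv2.contourArea)
print(cv2.minAreaRect(c))
b=cv2.boxPoints(cv2.minAreaRect(c));W=np.array([ray("top",p,.064) for p in b]);print(W.round(4),W.mean(0))
for i in range(4):
    d=W[i]-W[i-1];print(np.degrees(np.arctan2(d[1],d[0])),np.linalg.norm(d))
B=np.array([.535,.1016]);n=np.radians(-84.9);R=np.array([[np.cos(n),np.sin(n)],[-np.sin(n),np.cos(n)]]);print("in bracket",R@(W.mean(0)[:2]-B))
Pv=np.array([.555,-.174]);mk=W.mean(0)[:2]+.026*np.array([np.cos(n),np.sin(n)]);d=mk-Pv;v=np.degrees(np.arctan2(d[1],d[0]));print("mark",mk,"view",v)
nn=(v-6.87)/2;print("mirror normal",nn)
for a in np.linspace(8.13,nn,6):
    q=Pv-.08*np.array([np.cos(np.radians(a)),np.sin(np.radians(a))]);print(a,q.round(4))
E
```

```text
((280.9703063964844, 258.7029724121094), (16.11960220336914, 19.104713439941406), 84.2894058227539)
[[0.5542 0.1054 0.064 ]
 [0.5573 0.0645 0.064 ]
 [0.5225 0.0616 0.064 ]
 [0.5194 0.1023 0.064 ]] [0.53837544 0.08347151 0.064     ]
5.061553773527882 0.034901546424864184
-85.60978028177695 0.04102114348777833
-175.23585934315525 0.034925495918476136
94.35430266154407 0.040840147271529244
in bracket [0.01835678 0.00175056]
mark [0.54068669 0.05757444] view 93.53687592143855
mirror normal 43.33343796071927
8.13 [ 0.4758 -0.1853]
15.170687592143855 [ 0.4778 -0.1949]
22.21137518428771 [ 0.4809 -0.2042]
29.252062776431565 [ 0.4852 -0.2131]
36.29275036857542 [ 0.4905 -0.2214]
43.33343796071927 [ 0.4968 -0.2289]
```

step_arm([
  [0.35, [2, 1, 50], 0.007],
  [0.35, [2, 1, 95], 0.007],
  [0.35, [2, 1, 98], 0.007],
  [0.35, [2, 1, 98], 0.007],
  [1, [2, 1, 98], 0.007],
  [1, [2, 1, 98], 0.007],
  [1, [2, 1, 98], 0.007],
  [1, [2, 1, 98], 0.007],
  [1, [2, 1, 98], 0.007],
], squeeze=40)

```text
t: 11.62
position: [0.476, -0.1864, 0.0816]
eef_rot: [0.975, 0.224, 0.001, 0.0]
force: [-2.7, 2.4, 7.7]
width: 0.129
```

```bash
python3 -c "
from h import *
goto([.4968,-.2289,.08],26)
a=cams.read_camera('side')[:,:,::-1]
cv2.imwrite('pics/s8.png',a[150:260,260:400].repeat(5,0).repeat(5,1))
for p in ((.4758,-.1853),(.4778,-.1949),(.4809,-.2042),(.4852,-.2131),(.4905,-.2214),(.4968,-.2289)): goto([*p,.08],26)
"
```

```text
t 11.625 pos [ 0.476  -0.1864  0.0816] yaw 25.89 tilt [ 0.0014  0.     -1.    ] q [-0.37  0.27 -0.49  0.81  0.    2.32] F [-2.7  2.4  7.7] w 0.129
shift [ 0.1 47.3  1.6] roll -0.0018
t 11.675 pos [ 0.476  -0.1863  0.0816] yaw 25.89 tilt [ 0.0013  0.     -1.    ] q [-0.37  0.27 -0.49  0.81  0.    2.32] F [-2.3  0.   6.5] w 0.13
shift [ 0.3 -1.   1.6] roll -0.0019
t 11.675 pos [ 0.476  -0.1863  0.0816] yaw 25.89 tilt [ 0.0013  0.     -1.    ] q [-0.37  0.27 -0.49  0.81  0.    2.32] F [-2.3  0.   6.5] w 0.13
shift [-2.1  8.5  1.6] roll -0.0019
t 11.675 pos [ 0.476  -0.1863  0.0816] yaw 25.89 tilt [ 0.0013  0.     -1.    ] q [-0.37  0.27 -0.49  0.81  0.    2.32] F [-2.3  0.   6.5] w 0.13
shift [-3.4 18.2  1.6] roll -0.0019
t 11.675 pos [ 0.476  -0.1863  0.0816] yaw 25.89 tilt [ 0.0013  0.     -1.    ] q [-0.37  0.27 -0.49  0.81  0.    2.32] F [-2.3  0.   6.5] w 0.13
shift [-3.4 28.1  1.6] roll -0.0019
t 11.675 pos [ 0.476  -0.1863  0.0816] yaw 25.89 tilt [ 0.0013  0.     -1.    ] q [-0.37  0.27 -0.49  0.81  0.    2.32] F [-2.3  0.   6.5] w 0.13
shift [-2.3 37.9  1.6] roll -0.0019
t 11.675 pos [ 0.476  -0.1863  0.0816] yaw 25.89 tilt [ 0.0013  0.     -1.    ] q [-0.37  0.27 -0.49  0.81  0.    2.32] F [-2.3  0.   6.5] w 0.13
shift [ 0.1 47.4  1.6] roll -0.0019
```

View pics/s8.png

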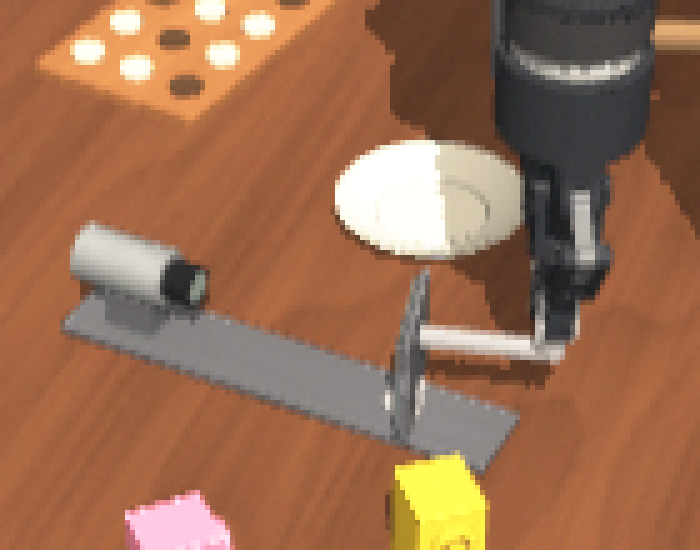

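step_arm([
  [1, [-1, 4, 0], 0],
  [1, [-2, 8.5, 0], 0],
  [1, [-3, 13.5, 0], 0],
  [1, [-3.4, 18.2, 0], 0],
  [1, [-3.5, 23, 0], 0],
  [1, [-3.4, 28, 0], 0],
  [1, [-3, 33, 0], 0],
  [1, [-2.3, 38, 0], 0],
  [1, [-1.2, 43, 0], 0],
  [1, [0.1, 47.4, 0], 0],
])

```text
t: 12.92
position: [0.4953, -0.2283, 0.0812]
eef_rot: [0.975, 0.224, -0.001, -0.001]
force: [-5.0, 3.8, 9.1]
width: 0.127
```

step_arm([
  [1, [0, 0, 0], 0],
  [1, [0, 0, 0], 0],
  [1, [0, 0, 0], 0],
  [1, [0, 0, 0], 0],
])

```text
t: 13.42
position: [0.4953, -0.2283, 0.0813]
eef_rot: [0.975, 0.224, -0.001, -0.001]
force: [-5.7, 3.7, 9.4]
width: 0.126
```

```bash
python3 -c "
from h import *
goto([.4968,-.2289,.08],26);print(readout.observe()['dq'])
for n,(y,x) in (('side',(150,260)),('top',(150,250))):
    a=cams.read_camera(n)[:,:,::-1];cv2.imwrite(f'pics/{n}9r.png',a)
    cv2.imwrite(f'pics/{n}9.png',a[y:y+150,x:x+190].repeat(4,0).repeat(4,1))
"
```

```text
t 13.425 pos [ 0.4953 -0.2283  0.0813] yaw 25.92 tilt [-0.0014  0.0011 -1.    ] q [-0.43  0.33 -0.41  0.84  0.    2.26] F [-5.7  3.7  9.4] w 0.126
shift [1.1 1.2 1.3] roll -0.0014
[-0.00057597 -0.00129314 -0.00055145  0.00017525  0.0013303   0.00160503]
```

View pics/side9.png

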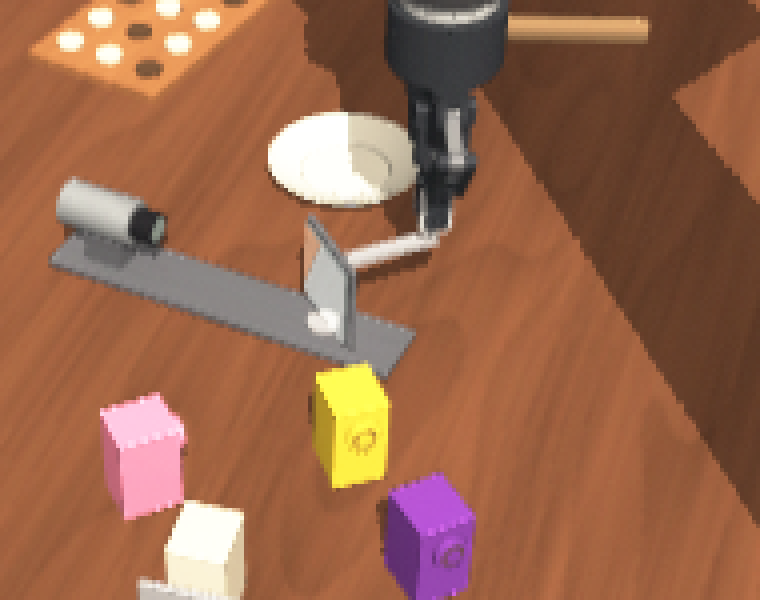

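View pics/top9.png

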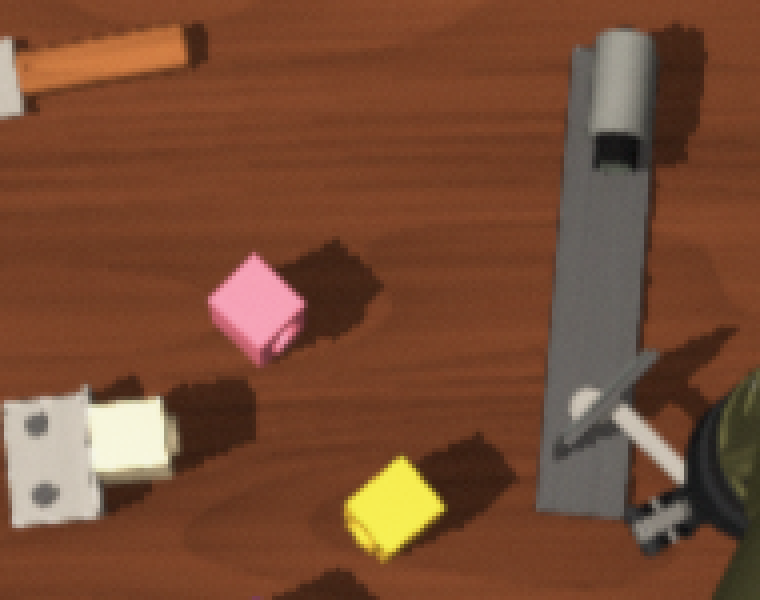

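```bash
python3 - <<'E'
from h import *
T=lambda p,z:ray("top",(250+(p[0])/4-.5,150+p[1]/4-.5),z)
a=T((556,455),.072);b=T((656,353),.072);d=b-a;print(a,b,np.linalg.norm(d),"normal",np.degrees(np.arctan2(d[1],d[0]))+90)
a=T((625,412),.06);b=T((680,475),.06);d=a-b;print("lever",np.degrees(np.arctan2(d[1],d[0])))
E
```

```text
[ 0.52190758 -0.1459941   0.072     ] [ 0.5757071  -0.20205206  0.072     ] 0.07769738444006737 normal 43.822289499868305
lever 38.710655299709224
```

step_arm([
  [1, [0.4, 0.8, 0], 0],
  [1, [0.8, 1.6, 0], 0],
  [1, [0.8, 1.6, 0], 0],
  [1, [0.8, 1.6, 0], 0],
  [1, [0.8, 1.6, 0], 0],
  [1, [0.8, 1.6, 0], 0],
  [1, [0.8, 1.6, 0], 0],
  [1, [0.8, 1.6, 0], 0],
])

```text
t: 14.52
position: [0.4962, -0.2292, 0.0812]
eef_rot: [0.975, 0.224, -0.001, -0.001]
force: [-7.1, 2.3, 9.4]
width: 0.129
```

```bash
python3 - <<'E'
from h import *
goto([.4968,-.2289,.08],26)
o=readout.observe();p=o['position'][:2]
from scipy.optimize import least_squares
Pv=np.array([.555,-.174]);d=Pv-p;print("normal by pivot",np.degrees(np.arctan2(d[1],d[0])),np.linalg.norm(d))
c=np.linalg.norm(p-[.476,-.1863]);print("by chord",8.13+np.degrees(2*np.arcsin(c/.16)))
for k in (41.5,42.5,43.5,44.5):
    v=np.radians(2*k+6.87);m=np.array([.540,.0570])-Pv;print(k,-np.sin(v)*m[0]+np.cos(v)*m[1])
g=cams.read_camera('top')[:,:,::-1];cv2.imwrite('pics/top10.png',cv2.resize(g[215:285,370:440],None,fx=8,fy=8,interpolation=cv2.INTER_CUBIC))
E
```

```text
t 14.525 pos [ 0.4962 -0.2292  0.0812] yaw 25.93 tilt [-0.0023  0.0013 -1.    ] q [-0.43  0.33 -0.4   0.84  0.    2.26] F [-7.1  2.3  9.4] w 0.129
shift [ 0.7 -0.   1.2] roll -0.0012
normal by pivot 43.18806292915432 0.08067664720022891
by chord 42.611260113541675
41.5 0.015524083314432611
42.5 0.007454051240881646
43.5 -0.0006250624458977103
44.5 -0.008703414590370284
```

View pics/top10.png

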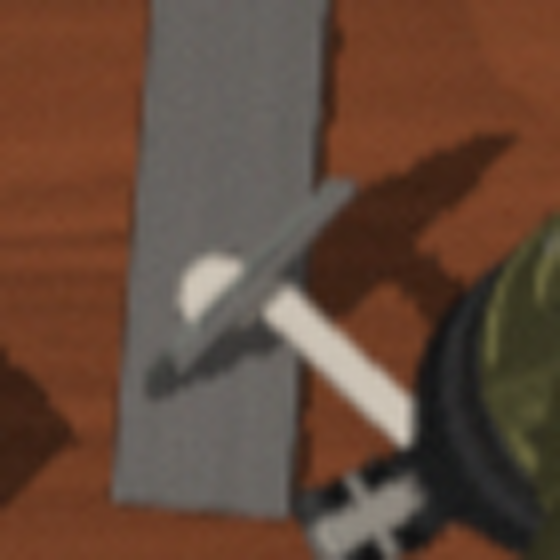

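```bash
python3 -c "
from bench import job;print(job.hand_in())"
```

```text
the job is handed in; nothing more can be done
None
```

The job is handed in: the blank stands released against the bracket with its boss towards the mirror, and the gripper is holding the mirror's pin at the required angle. The hand-in reported no verdict, so what follows rests on my own checks.

- **Blank:** I gripped the bone blank across its y faces and turned it about 105° clockwise. I then pushed it against the bracket until the wrist read about 13 N, eased off and let go. In the top view afterwards it was upright, within about 1° of parallel to the bracket, and about 2 mm off centre. The view put it at x ≈ 18.4 mm in the bracket's frame against a nominal 20. That is near the 17 mm lower limit and within the calibration error, and the firm contact before release says it was flush.
- **Mirror:** I pinched the pin (closed on about 11 mm) and swung it along its arc. The pin's position gave a mirror normal of 43.2° or 42.6°, depending on the method, against a target of 43.3°. That puts the boss about 0 to 7 mm from the middle of the view, within the 25 mm allowed. The tool felt 7 N sideways, and the arm was at rest.
- **Disagreeing check:** before the last 1.3 mm correction, the mirror's edge in the picture gave 43.8° and the lever 38.7°. I gave the lever reading little weight because most of the lever was hidden by the gripper. By eye, the last picture showed the mirror at about 44°.
- **Bystanders:** the anvil, saucer, scraper and panel looked undisturbed in the pictures. I did not measure them. The arm was never near them.

The clock stood at about 14.6 s of the 48 s allowed.

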